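# Lock the rolling mill and collect the rolled bars

### The arm

A 7-joint arm with a two-finger parallel gripper is mounted at the origin on the work surface. World frame = base frame: x ahead of the robot, y to its left, z up, the work surface at z = 0. Lengths are in mm, angles in rad, forces in N, time in s.
With the tool pointing down it reaches from about 400 to 850 mm from the base axis. Payload 4.5 kg.
Tool frame: the origin (TCP) lies at the very end of the fingers, on their centre line; the grasp point (between the pads) lies 19 mm behind it; z points along the fingers, y is the line along which they close (so a half turn about z gives the same grasp; the last joint's range is limited). The gripper opens to 88 mm and grips with 3 to 60 N. Pads are 18 mm wide; open, the fingers measure 123 mm over their backs; the gripper's body (75 mm by 187 mm) begins 45 mm behind the grasp point.
Start: joints at [1.24, 0.689, -0.195, 1.565, 0.157, 0.902, -0.215], TCP at [223.006, -583.885, 238.743] pointing down, gripper open.
Joint ranges: [-3.01, 3.01], [-0.46, 2.08], [-1.47, 1.51], [0.13, 2.56], [-1, 4.14], [0.04, 2.09], [-2.66, 2.66]. Speed limits (rad/s): [2.57, 2.57, 3.14, 3.14, 3.14, 3.14, 3.14].

### API

Orientations are given as a 3x3 rotation matrix whose columns are the frame's x, y, z axes.
In Python, from bench import manip gives the robot as it stands.
- The arm moves only by the tool step_arm, never from a script. Its argument "increments" is a list of rows, each an object of numbers: "grip": the finger opening in m, from 0 to 0.0881; "tx", "ty", "tz": the shift along the tool's x, y, z in m; "spin": the turn about the tool's z in degrees. In form: [{"grip": .., "tx": .., "ty": .., "tz": .., "spin": ..}, ...]. A call has 1 to 20 rows; each row shifts and turns the commanded pose from where the row before left it, along the tool's axes as they then stand; what a row does not reach is not made up. A row lasts 1/12 s, in which the tool goes at most 41.7 mm and 7.16 degrees, less where a joint would pass 70% of its speed; a pose out of reach is approached as far as the arm can. A call is refused whole if a number of a shift passes 0.0417 or a number of a turn 7.16, either way. A call with a gripper value outside its range is refused whole. The fingers move at their own pace and stop on an object; "squeeze" is the grip in N (left out, the last holds). Time passes only in rows, so rows that do not move let the fingers close. It gives the time, the measured TCP pose, the force, the opening and the grip force at its end, in the units of the state.
- manip.state(): the state, without advancing time (a new reading comes with each control period).
- manip.camera(name): name is "side" or "top" or "wrist"; returns a dict with "color" (420x560x3 uint8, red, green, blue), "range_z" (420x560 float32, mm along the optical axis (not along the pixel's ray), 0 where there is no reading), "mtx" (3x3 intrinsics, pixels), "T" (4x4, takes a point from camera to world coordinates). Camera axes: x right, y down, z forward; pixel columns grow to the right and rows downward; lengths in mm; the calibration is good to about 2 mm. A picture is of the moment at which its call begins.
- manip.close_job(): hands the job in; it is judged then, once.
The state is a dict: "time": time; "joints": joint angles; "dq": joint speeds; "effort": joint torques, N m; "eef_pos": TCP position; "ee_rot": TCP orientation; "ft_force": force on the tool from outside, world axes, zero at the start; "wrist_torque": the same for the moment, N m; "opening": finger opening in mm; "finger_force": force on a finger pad.
Only numpy, scipy, OpenCV 4.12 (cv2) and the standard library are available. Lean on these libraries where they do the work, as an engineer would, in place of code of your own. Each camera call takes 0.05 s, during which the arm holds its last target. There are 200 camera calls.

### The job

On the goldsmith's bench, first make the rolling mill safe: swing the red lock collar on its top round until its handle is at the white locked mark. Then collect the two rolled bars (brass and copper) from the mill's catch tray and lay them flat in the blue tote, lowering each one in below the rim before letting go, not dropping it. Leave the collar locked, and leave the bowl, the file and the pliers where they are.

Things in the scene. Friction and masses are not known exactly. Their poses are not given: they have to be found in the camera images.
- mill: green powered bench rolling mill, fixed. Origin: on the bench under the middle of its frame; z up; its -y side faces the catch tray. Frame 270 (x) x 150 (y) mm, flat top 190 mm high; grey motor housing 220 x 130 x 150 mm high behind it (y = 75 to 205 mm). A steel chute slopes from the rolls towards the tray, ending at y = -96 mm, 56 mm high
- tray_floor (a point): centre of the black rubber floor of the open aluminium catch tray fixed to the mill, 8 mm above the bench, 190 mm from the mill's origin along its -y; axes as the mill's. Tray outside 300 (x) x 210 (y) mm, walls 30 mm high, 5 mm thick
- collar (a joint): red lock collar, 72 mm wide, on the mill's top, vertical axis, its arm carrying an upright handle. 0: unlocked, handle towards the mill's -y; grows clockwise seen from above; 1.57: locked, handle towards the mill's -x, arm in line with the white mark; 1.42 and over counts as at the mark; hard stop 1.65. Stays where left; turning takes about 2 N at the handle
- collar_grip (a point): the middle of the free height of the collar's upright handle: red, 18 mm in diameter, its free part from 24 mm below this point to 20 mm above it, 70 mm from the collar's axis; it moves with the collar
- collar_pivot (a point): point on the collar's vertical axis at the same height as collar_grip, 242 mm above the bench; a steel stud 40 mm in diameter on this axis ends 7 mm below the point
- bar_brass: rolled metal bar, yellow brass: 100 x 24 x 16 mm, about 0.28 kg, edges rounded 3 mm. Starts flat on the catch tray's floor, its length within 23 degrees of the mill's y axis; the two lie side by side 75 to 145 mm apart, either one nearer the robot. Origin: centre of the underside; x along its length, y across, z up
- bar_copper: rolled metal bar, reddish copper: 100 x 24 x 16 mm, about 0.28 kg, edges rounded 3 mm. Starts flat on the catch tray's floor, its length within 23 degrees of the mill's y axis; the two lie side by side 75 to 145 mm apart, either one nearer the robot. Origin: centre of the underside; x along its length, y across, z up
- tote: open blue plastic tote, loose on the bench, 0.8 kg, outside 260 mm (x) by 210 mm (y), 55 mm high, walls and floor 5 mm thick. Origin: centre of the underside; z up
- bowl: stainless steel bowl, 130 mm across, 45 mm high, loose; leave it. Origin: centre of the underside
- file: flat file with an orange handle, 250 mm long, 24 mm high, lying loose; leave it. Origin: underside where handle meets blade; x along it towards the blade's tip
- pliers: pliers with red handles, 155 mm long, about 70 mm wide, 16 mm high, lying loose; leave them. Origin: underside at the pivot; x towards the jaws

How it is judged (in metres and radians):
On the way:
1. the collar is turned to its locked mark (value of joint collar above 1.42 rad), for 0.2 s.
At the end, for the whole second after the job is handed in: The collar is at its locked mark (joint value over 1.42), and both bars lie flat (within 0.35 rad) and at rest inside the tote: centres within 125 mm (x) and 100 mm (y) of the tote's centre, undersides below its 55 mm rim; the tote stands level (within 0.1 rad) (value of joint collar above 1.42 rad and x of bar_brass in the frame of tote between -0.125 and 0.125 m and y of bar_brass in the frame of tote between -0.1 and 0.1 m and z of bar_brass in the frame of tote between 0 and 0.055 m and angle between the z axis of each of bar_brass, bar_copper and the z axis of tote, either way round below 0.35 rad and linear speed of each of bar_brass, bar_copper below 0.03 m/s and x of bar_copper in the frame of tote between -0.125 and 0.125 m and y of bar_copper in the frame of tote between -0.1 and 0.1 m and z of bar_copper in the frame of tote between 0 and 0.055 m and angle between tote's own z axis and vertical below 0.1 rad); the robot touches nothing.
It fails at once if a bar taken (moved more than 50 mm) while the collar is not at its locked mark (value of joint collar below 1.42 rad and distance of any of bar_brass, bar_copper from where it was at the start of the episode above 0.05 m).
It fails at once if a bar let go over the tote while it is still above the rim (dropped in) ((x of bar_brass in the frame of tote between -0.13 and 0.13 m and y of bar_brass in the frame of tote between -0.105 and 0.105 m and z of bar_brass in the frame of tote above 0.055 m and contact force between the fingers and bar_brass below 0.1 N) or (x of bar_copper in the frame of tote between -0.13 and 0.13 m and y of bar_copper in the frame of tote between -0.105 and 0.105 m and z of bar_copper in the frame of tote above 0.055 m and contact force between the fingers and bar_copper below 0.1 N)).
It fails at once if the bowl, the file or the pliers pushed more than 40 mm (distance of any of bowl, file, pliers from where it was at the start of the episode above 0.04 m).
It also fails if it takes over 72 s, if anything falls off the work surface, if the arm or the gripper's body presses on something with over 40 N, if the wrist force passes 120 N, or if a joint passes its speed limit or range.

## Working session

There is one attempt and no reset: what is moved stays moved. The work goes in short steps, Python scripts to look and compute and a tool call to move; the robot and the scene stay as the last step left them, time stands still between calls to the robot, and variables do not carry over. Pictures are saved under pics/ and viewed, at most 10 in all, crops included, and the job is handed in when it is done.

Besides the shell and the picture viewer there is one more tool, called after ">>>" as name(argument=value, ...) on one line, values as JSON. step_arm: Moves the arm, as the interface text tells. Its arguments: {"type":"object","properties":{"increments":{"type":"array","items":{"type":"object","properties":{"grip":{"type":"number"},"tx":{"type":"number"},"ty":{"type":"number"},"tz":{"type":"number"},"spin":{"type":"number"}}}},"squeeze":{"type":"number"}},"required":["increments"]}

```bash
mkdir -p pics
python3 - <<'E'
from bench import manip
import cv2,numpy as np
np.set_printoptions(precision=3,suppress=True)
for n in("top","side"):
    c=manip.camera(n); cv2.imwrite(f"pics/{n}0.png",c["color"][:,:,::-1]); np.savez(f"{n}0.npz",**c); print(c["T"],c["mtx"])
s=manip.state();print(s["time"],s["eef_pos"],s["ee_rot"],s["opening"])
E
```

```text
[[   0.016   -0.981    0.195  325.173]
 [  -1.      -0.015    0.004  -78.641]
 [  -0.001   -0.195   -0.981 1569.774]
 [   0.       0.       0.       1.   ]] [[546.064   0.    269.51 ]
 [  0.    546.064 206.025]
 [  0.      0.      1.   ]]
[[ -0.787  -0.39    0.479  28.043]
 [ -0.617   0.465  -0.635 666.209]
 [  0.024  -0.795  -0.606 861.812]
 [  0.      0.      0.      1.   ]] [[434.761   0.    280.459]
 [  0.    434.761 203.733]
 [  0.      0.      1.   ]]
0.1 [ 222.742 -583.364  238.021] [[ 0.934  0.357 -0.001]
 [ 0.357 -0.934  0.001]
 [-0.    -0.002 -1.   ]] 88.0520026341676
```

View pics/top0.png

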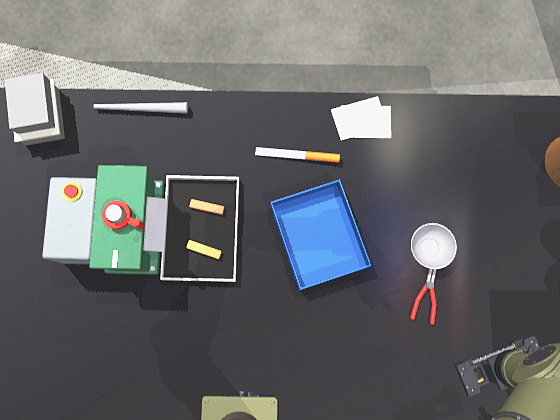

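View pics/side0.png

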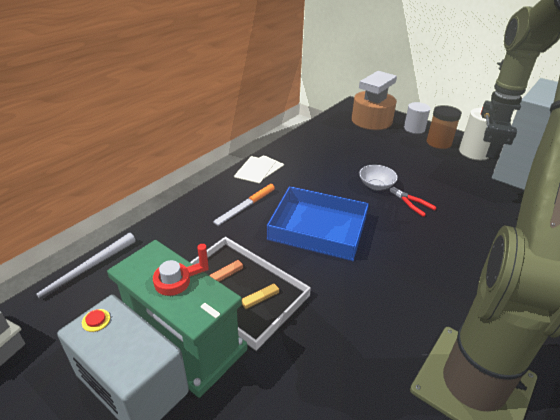

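The top view shows the mill at left, with the collar at (115,213), its handle at about (137,224) and the white mark at (115,258). In the tray, copper is at (206,207) and brass at (203,250). The tote is at (320,235), and the bowl, file and pliers are clear of the route.

```bash
cat > h.py <<'E'
import numpy as np,cv2
np.set_printoptions(precision=3,suppress=True)
def pts(c):
    z=c["range_z"]; K=c["mtx"]; v,u=np.indices(z.shape)
    p=np.stack([(u-K[0,2])*z/K[0,0],(v-K[1,2])*z/K[1,1],z],-1)
    return p@c["T"][:3,:3].T+c["T"][:3,3]
def rect(P,m,name):
    q=P[m][:,:2].astype(np.float32)
    (cx,cy),(w,h),a=cv2.minAreaRect(q)
    if w<h: a+=90;w,h=h,w
    print(name,len(q),"ctr",round(cx,1),round(cy,1),"size",round(w,1),round(h,1),"long-axis deg",round((a+90)%180-90,1),"z med",np.median(P[m][:,2]),"max",P[m][:,2].max())
def masks(c):
    P=pts(c); H=cv2.cvtColor(c["color"],cv2.COLOR_RGB2HSV).astype(int); h,s,v=H[...,0],H[...,1],H[...,2]
    return P,h,s,v
E
python3 - <<'E'
from h import *
for n in("top","side"):
    c=dict(np.load(n+"0.npz")); P,h,s,v=masks(c); X,Y,Z=P[...,0],P[...,1],P[...,2]
    print(n)
    ok=c["range_z"]>0
    R=ok&(Y>0)&(Z<60)&(Z>12)&(s>90)
    for lo,hi,nm in((5,15,"copper"),(17,30,"brass")):
        m=(R&(h>=lo)&(h<=hi)&(Y<250)&(v>100)&(X>350)&(X<680)).astype(np.uint8)
        k,l,st,_=cv2.connectedComponentsWithStats(m); 
        m=l==1+np.argmax(st[1:,4]); rect(P,m,nm)
    b=ok&(h>100)&(h<125)&(s>120)&(Y<100)&(Y>-400)
    rect(P,b&(Z>45),"tote rim"); rect(P,b&(Z>-5),"tote all")
    g=ok&(h>60)&(h<90)&(s>80)&(Z>182)&(Z<198)&(Y>100); rect(P,g,"mill top")
    r=ok&((h<6)|(h>174))&(s>150)&(Y>100)&(Y<480)&(X>300)
    rect(P,r&(Z>196),"red all")
    rect(P,r&(Z>240),"handle"); print(P[r&(Z>255)].mean(0),P[r&(Z>240)].mean(0))
    t=ok&(s<60)&(v>150)&(Z>22)&(Z<40)&(Y>30)&(Y<330)&(X>300)&(X<750);rect(P,t,"tray wall")
    t=ok&(s<60)&(Z>225)&(Z<245)&(Y>200);rect(P,t,"stud") if t.sum()>5 else 0
E
```

```text
top
copper 53 ctr 618.3 112.1 size 100.5 17.7 long-axis deg 86.4 z med 22.690829867559614 max 30.311730598676604
brass 164 ctr 503.9 115.1 size 102.4 23.8 long-axis deg 72.2 z med 23.582400688454754 max 33.7849000891797
tote rim 643 ctr 549.9 -214.3 size 261.0 211.0 long-axis deg 19.3 z med 53.33788912939167 max 62.65818222209259
tote all 7016 ctr 527.5 -182.8 size 447.3 345.9 long-axis deg -43.5 z med 5.017132027308207 max 62.65818222209259
mill top 4263 ctr 567.3 315.3 size 270.9 132.4 long-axis deg -0.3 z med 189.95277548879744 max 197.98128935763611
red all 312 ctr 553.4 301.1 size 109.7 68.6 long-axis deg 45.1 z med 213.76827613438797 max 267.8337904054572
handle 33 ctr 538.4 249.6 size 15.2 14.2 long-axis deg -21.0 z med 260.5904934827074 max 267.8337904054572
[536.582 249.212 262.102] [536.69  247.399 257.204]
tray wall 427 ctr 566.2 147.2 size 302.5 229.6 long-axis deg -0.0 z med 29.824476238981106 max 39.944501499330045
stud 217 ctr 567.1 314.5 size 39.8 38.6 long-axis deg 18.9 z med 234.8358546050249 max 242.93329369022717
side
copper 283 ctr 624.5 105.3 size 89.8 26.8 long
[... 302 characters left out ...]
70.9 -247.7 size 293.5 284.5 long-axis deg -70.6 z med 7.372820255722786 max 59.06850095099287
mill top 5015 ctr 564.5 315.0 size 270.1 129.6 long-axis deg -0.5 z med 188.82986634025508 max 192.93586300391723
red all 825 ctr 548.5 300.3 size 111.6 62.9 long-axis deg 56.9 z med 212.08757370709725 max 263.30870965151075
handle 97 ctr 537.0 250.6 size 17.6 16.1 long-axis deg -53.3 z med 257.5413069408197 max 263.30870965151075
[536.188 251.05  260.013] [535.142 252.51  254.331]
tray wall 297 ctr 564.9 143.2 size 304.1 225.4 long-axis deg -0.3 z med 28.866521142994657 max 37.15734121040691
stud 299 ctr 564.4 314.4 size 40.1 39.6 long-axis deg -11.3 z med 233.43955534068186 max 236.65094605577497
```

>>> step_arm(increments=[{"spin": -6.4},{"spin": -6.4},{"spin": -6.4},{"spin": -6.4},{"spin": -6.4},{"spin": -6.4},{"spin": -6.4},{"tz": -0.02},{"tz": -0.02},{"tz": -0.02},{"tz": -0.02},{"grip": 0.0881}])

```text
$.increments[0]: bad value
```

>>> step_arm(increments=[{"tx": 0.036,"ty": 0.004},{"tx": 0.036,"ty": 0.004},{"tx": 0.036,"ty": 0.004},{"tx": 0.036,"ty": 0.004},{"tx": 0.036,"ty": 0.004},{"tx": 0.036,"ty": 0.004},{"tx": 0.036,"ty": 0.004},{"tx": 0.036,"ty": 0.004},{"tx": 0.036,"ty": 0.004},{"tx": 0.036,"ty": 0.004},{"tx": 0.036,"ty": 0.004},{"tx": 0.036,"ty": 0.004},{"tx": 0.036,"ty": 0.004},{"tx": 0.036,"ty": 0.004}])

```text
$.increments[0]: bad value
```

```bash
cat > plan.py <<'E'
# usage: plan.py x y z [tool-y angle deg]: shift left in tool axes (mm), turn left (spin deg)
import sys
from h import *
from bench import manip
s=manip.state(); R=np.array(s["ee_rot"]); p=np.array(s["eef_pos"])
a=[float(i) for i in sys.argv[1:]]; ya=np.degrees(np.arctan2(R[1,1],R[0,1]))
print("t",s["time"],"tcp",p,"yang",round(ya,2),"q",np.array(s["joints"]),"open",s["opening"],"F",np.array(s["ft_force"]))
print("shift",R.T@(np.array(a[:3])-p),"spin",((ya-a[3]+180)%360-180) if len(a)>3 else "")
E
python3 plan.py 537 250 315 -24.4
```

```text
t 0.1 tcp [ 222.742 -583.364  238.021] yang -69.09 q [ 1.24   0.69  -0.195  1.566  0.157  0.903 -0.215] open 88.0520026341676 F [-0.38  -0.283  0.958]
shift [ 590.954 -666.468  -75.986] spin -44.69223726448408
```

>>> step_arm(increments=[{"grip": 0.088,"tx": 0,"ty": 0,"tz": -0.015,"spin": -6.4},{"grip": 0.088,"tx": 0,"ty": 0,"tz": -0.015,"spin": -6.4},{"grip": 0.088,"tx": 0,"ty": 0,"tz": -0.015,"spin": -6.4},{"grip": 0.088,"tx": 0,"ty": 0,"tz": -0.015,"spin": -6.4},{"grip": 0.088,"tx": 0,"ty": 0,"tz": -0.015,"spin": -6.4},{"grip": 0.088,"tx": 0,"ty": 0,"tz": -0.015,"spin": -6.4},{"grip": 0.088,"tx": 0,"ty": 0,"tz": 0,"spin": -6.4},{"grip": 0.088,"tx": 0,"ty": 0,"tz": 0,"spin": 0}])

```text
time: 0.77
eef_pos: [222.9, -584.1, 329.2]
ee_rot: [[0.409, 0.912, 0.001], [0.912, -0.409, -0.001], [-0.0, 0.001, -1.0]]
ft_force: [-0.1, -0.1, -0.4]
opening: 88.1
finger_force: 0.0
```

>>> step_arm(increments=[{"grip": 0.088,"tx": 0.036,"ty": 0.004,"tz": 0,"spin": 0},{"grip": 0.088,"tx": 0.036,"ty": 0.004,"tz": 0,"spin": 0},{"grip": 0.088,"tx": 0.036,"ty": 0.004,"tz": 0,"spin": 0},{"grip": 0.088,"tx": 0.036,"ty": 0.004,"tz": 0,"spin": 0},{"grip": 0.088,"tx": 0.036,"ty": 0.004,"tz": 0,"spin": 0},{"grip": 0.088,"tx": 0.036,"ty": 0.004,"tz": 0,"spin": 0},{"grip": 0.088,"tx": 0.036,"ty": 0.004,"tz": 0,"spin": 0},{"grip": 0.088,"tx": 0.036,"ty": 0.004,"tz": 0,"spin": 0},{"grip": 0.088,"tx": 0.036,"ty": 0.004,"tz": 0,"spin": 0},{"grip": 0.088,"tx": 0.036,"ty": 0.004,"tz": 0,"spin": 0},{"grip": 0.088,"tx": 0.036,"ty": 0.004,"tz": 0,"spin": 0},{"grip": 0.088,"tx": 0.036,"ty": 0.004,"tz": 0,"spin": 0},{"grip": 0.088,"tx": 0.036,"ty": 0.004,"tz": 0,"spin": 0},{"grip": 0.088,"tx": 0.036,"ty": 0.004,"tz": 0,"spin": 0}])

```text
time: 1.93
eef_pos: [481.4, -146.0, 328.0]
ee_rot: [[0.415, 0.91, -0.002], [0.91, -0.415, 0.0], [-0.001, -0.002, -1.0]]
ft_force: [1.2, -1.1, -0.6]
opening: 88.6
finger_force: 0.0
```

```bash
python3 plan.py 537 250 315 -24.4
```

```text
t 1.9333 tcp [ 481.395 -145.984  328.034] yang -24.52 q [ 0.528  0.446 -0.494  1.79   0.251  0.97  -0.496] open 88.61755957974131 F [ 1.215 -1.079 -0.589]
shift [ 383.364 -113.702   13.014] spin -0.11630824612302604
```

>>> step_arm(increments=[{"grip": 0.07,"tx": 0.032,"ty": -0.0095,"tz": 0,"spin": 0},{"grip": 0.07,"tx": 0.032,"ty": -0.0095,"tz": 0,"spin": 0},{"grip": 0.07,"tx": 0.032,"ty": -0.0095,"tz": 0,"spin": 0},{"grip": 0.07,"tx": 0.032,"ty": -0.0095,"tz": 0,"spin": 0},{"grip": 0.07,"tx": 0.032,"ty": -0.0095,"tz": 0,"spin": 0},{"grip": 0.07,"tx": 0.032,"ty": -0.0095,"tz": 0,"spin": 0},{"grip": 0.07,"tx": 0.032,"ty": -0.0095,"tz": 0,"spin": 0},{"grip": 0.07,"tx": 0.032,"ty": -0.0095,"tz": 0,"spin": 0},{"grip": 0.07,"tx": 0.032,"ty": -0.0095,"tz": 0,"spin": 0},{"grip": 0.07,"tx": 0.032,"ty": -0.0095,"tz": 0,"spin": 0},{"grip": 0.07,"tx": 0.032,"ty": -0.0095,"tz": 0,"spin": 0},{"grip": 0.07,"tx": 0.032,"ty": -0.0095,"tz": 0,"spin": 0},{"grip": 0.07,"tx": 0,"ty": 0,"tz": 0,"spin": 0}])

```text
time: 3.02
eef_pos: [533.6, 257.8, 327.9]
ee_rot: [[0.406, 0.914, -0.002], [0.914, -0.406, 0.006], [0.005, -0.004, -1.0]]
ft_force: [0.3, 0.5, 0.7]
opening: 70.4
finger_force: 0.0
```

```bash
python3 plan.py 537 250 228 -24.4
python3 - <<'E'
from h import *
from bench import manip
c=manip.camera("wrist"); P,h,s,v=masks(c); cv2.imwrite("pics/w0.png",c["color"][:,:,::-1])
r=(c["range_z"]>0)&((h<6)|(h>174))&(s>130)&(P[...,2]>250)&(P[...,2]<280); print(r.sum())
if r.sum()>5: rect(P,r,"handle")
E
```

```text
t 3.0167 tcp [533.613 257.824 327.886] yang -23.94 q [-0.241  0.581 -0.495  1.538  0.291  1.095 -1.218] open 70.38123050855552 F [0.267 0.516 0.66 ]
shift [-6.266  6.706 99.828] spin 0.4629002765778978
416
handle 416 ctr 539.1 250.4 size 17.3 15.5 long-axis deg 20.3 z med 260.62694741078417 max 262.6133116452517
```

View pics/w0.png

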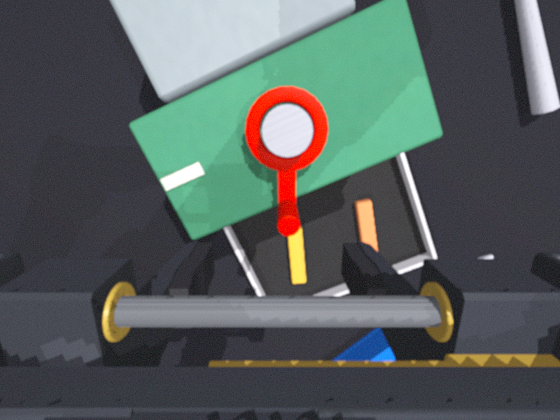

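The wrist picture shows the handle at (288,222), between the fingers and in line with the collar stud at (287,130). It measures at about (538,250), so I descend and grip it.

>>> step_arm(increments=[{"grip": 0.07,"tx": -0.0053,"ty": 0.007,"tz": 0,"spin": 0},{"grip": 0.07,"tx": 0,"ty": 0,"tz": 0.02,"spin": 0},{"grip": 0.07,"tx": 0,"ty": 0,"tz": 0.02,"spin": 0},{"grip": 0.07,"tx": 0,"ty": 0,"tz": 0.02,"spin": 0},{"grip": 0.07,"tx": 0,"ty": 0,"tz": 0.02,"spin": 0},{"grip": 0.07,"tx": 0,"ty": 0,"tz": 0.018,"spin": 0},{"grip": 0.07,"tx": 0,"ty": 0,"tz": 0,"spin": 0},{"grip": 0.01,"tx": 0,"ty": 0,"tz": 0,"spin": 0},{"grip": 0.01,"tx": 0,"ty": 0,"tz": 0,"spin": 0},{"grip": 0.01,"tx": 0,"ty": 0,"tz": 0,"spin": 0},{"grip": 0.01,"tx": 0,"ty": 0,"tz": 0,"spin": 0},{"grip": 0.01,"tx": 0,"ty": 0,"tz": 0,"spin": 0},{"grip": 0.01,"tx": 0,"ty": 0,"tz": 0,"spin": 0}], squeeze=15)

```text
time: 4.15
eef_pos: [540.0, 241.7, 231.3]
ee_rot: [[0.412, 0.911, 0.001], [0.911, -0.412, 0.0], [0.001, 0.001, -1.0]]
ft_force: [0.6, 0.5, 0.6]
opening: 32.2
finger_force: 0.0
```

```bash
python3 plan.py 538 250 228
```

```text
t 4.15 tcp [540.004 241.738 231.339] yang -24.3 q [-0.24   0.679 -0.451  1.671  0.365  0.875 -1.265] open 32.16231740445282 F [0.557 0.548 0.587]
shift [ 6.702 -5.229  3.339] spin
```

>>> step_arm(increments=[{"grip": 0.035,"tx": 0.0065,"ty": -0.005,"tz": 0.002,"spin": 0},{"grip": 0.01,"tx": 0,"ty": 0,"tz": 0,"spin": 0},{"grip": 0.01,"tx": 0,"ty": 0,"tz": 0,"spin": 0},{"grip": 0.01,"tx": 0,"ty": 0,"tz": 0,"spin": 0},{"grip": 0.01,"tx": 0,"ty": 0,"tz": 0,"spin": 0},{"grip": 0.01,"tx": 0,"ty": 0,"tz": 0,"spin": 0},{"grip": 0.01,"tx": 0,"ty": 0,"tz": 0,"spin": 0}])

```text
time: 4.73
eef_pos: [538.0, 249.9, 228.7]
ee_rot: [[0.411, 0.911, 0.0], [0.911, -0.411, 0.001], [0.001, 0.0, -1.0]]
ft_force: [1.2, 2.0, -2.3]
opening: 17.7
finger_force: 15.0
```

```bash
python3 plan.py 496 314 230 -90
```

```text
t 4.7333 tcp [538.021 249.911 228.663] yang -24.29 q [-0.256  0.684 -0.449  1.669  0.366  0.873 -1.278] open 17.69010669561401 F [ 1.233  1.997 -2.294]
shift [ 41.126 -64.668  -1.313] spin 65.70558718994926
```

>>> step_arm(increments=[{"grip": 0.01,"tx": 0.0003,"ty": -0.0062,"tz": 0,"spin": 4},{"grip": 0.01,"tx": 0.0004,"ty": -0.0062,"tz": 0,"spin": 4},{"grip": 0.01,"tx": 0.0005,"ty": -0.0062,"tz": 0,"spin": 4},{"grip": 0.01,"tx": 0.0006,"ty": -0.0062,"tz": 0,"spin": 4},{"grip": 0.01,"tx": 0.0007,"ty": -0.0062,"tz": 0,"spin": 4},{"grip": 0.01,"tx": 0.0009,"ty": -0.0061,"tz": 0,"spin": 4},{"grip": 0.01,"tx": 0.001,"ty": -0.0061,"tz": 0,"spin": 4},{"grip": 0.01,"tx": 0,"ty": 0,"tz": 0,"spin": 0},{"grip": 0.01,"tx": 0,"ty": 0,"tz": 0,"spin": 0}])

```text
time: 5.48
eef_pos: [506.0, 277.0, 228.6]
ee_rot: [[0.791, 0.612, -0.001], [0.612, -0.791, -0.002], [-0.002, 0.001, -1.0]]
ft_force: [-0.8, -2.9, 0.4]
opening: 17.6
finger_force: 15.0
```

```bash
python3 plan.py 496 314 230 -90; python3 -c "
import numpy as np;from bench import manip
p=manip.state()['eef_pos'];d=np.array(p[:2])-[566,314.5];print(np.hypot(*d),np.arctan2(-d[0],-d[1]))"
```

```text
t 5.4833 tcp [505.972 276.977 228.582] yang -52.26 q [-0.403  0.646 -0.303  1.721  0.252  0.815 -1.735] open 17.554757948669778 F [-0.817 -2.88   0.37 ]
shift [ 14.774 -35.378  -1.497] spin 37.74240506387176
70.79087353997514 1.012136160241329
```

>>> step_arm(increments=[{"grip": 0.01,"tx": 0.0008,"ty": -0.0056,"tz": 0,"spin": 4},{"grip": 0.01,"tx": 0.0009,"ty": -0.0056,"tz": 0,"spin": 4},{"grip": 0.01,"tx": 0.001,"ty": -0.0056,"tz": 0,"spin": 4},{"grip": 0.01,"tx": 0.001,"ty": -0.0056,"tz": 0,"spin": 4},{"grip": 0.01,"tx": 0.001,"ty": -0.0056,"tz": 0,"spin": 4},{"grip": 0.01,"tx": 0.0011,"ty": -0.0055,"tz": 0,"spin": 4},{"grip": 0.01,"tx": 0.0012,"ty": -0.0055,"tz": 0,"spin": 4},{"grip": 0.01,"tx": 0,"ty": 0,"tz": 0,"spin": 0},{"grip": 0.01,"tx": 0,"ty": 0,"tz": 0,"spin": 0},{"grip": 0.01,"tx": 0,"ty": 0,"tz": 0,"spin": 0}])

```text
time: 6.32
eef_pos: [494.9, 315.4, 228.5]
ee_rot: [[0.985, 0.171, -0.002], [0.171, -0.985, -0.001], [-0.002, 0.0, -1.0]]
ft_force: [-3.4, -3.1, 1.4]
opening: 17.1
finger_force: 15.0
```

```bash
python3 plan.py 496 314 230 -90; python3 -c "
import numpy as np;from bench import manip
p=manip.state()['eef_pos'];d=np.array(p[:2])-[566,314.5];print(np.hypot(*d),np.arctan2(-d[0],-d[1]))"
```

```text
t 6.3167 tcp [494.861 315.422 228.521] yang -80.18 q [-0.554  0.65  -0.157  1.695  0.131  0.809 -2.169] open 17.14872676998909 F [-3.411 -3.112  1.421]
shift [ 0.877  1.596 -1.48 ] spin 9.824151246545568
71.14518971467312 1.5837544647181017
```

>>> step_arm(increments=[{"grip": 0.05,"tx": 0,"ty": 0,"tz": 0,"spin": 0},{"grip": 0.05,"tx": 0,"ty": 0,"tz": 0,"spin": 0},{"grip": 0.05,"tx": 0,"ty": 0,"tz": 0,"spin": 0},{"grip": 0.05,"tx": 0,"ty": 0,"tz": 0,"spin": 0},{"grip": 0.05,"tx": 0,"ty": 0,"tz": -0.02,"spin": 0},{"grip": 0.05,"tx": 0,"ty": 0,"tz": -0.02,"spin": 0},{"grip": 0.05,"tx": 0,"ty": 0,"tz": -0.02,"spin": 0},{"grip": 0.05,"tx": 0,"ty": 0,"tz": -0.02,"spin": 0},{"grip": 0.05,"tx": 0,"ty": -0.001,"tz": -0.02,"spin": 0}])

```text
time: 7.07
eef_pos: [495.6, 316.9, 329.8]
ee_rot: [[0.986, 0.169, 0.0], [0.169, -0.986, 0.0], [0.001, -0.0, -1.0]]
ft_force: [0.1, -0.1, 0.8]
opening: 49.9
finger_force: 0.0
```

>>> step_arm(increments=[{"grip": 0.05,"tx": 0,"ty": 0.035,"tz": 0,"spin": 0},{"grip": 0.05,"tx": 0,"ty": 0.035,"tz": 0,"spin": 0},{"grip": 0.05,"tx": 0,"ty": 0.035,"tz": 0,"spin": 0},{"grip": 0.05,"tx": 0,"ty": 0.035,"tz": 0,"spin": 0},{"grip": 0.05,"tx": 0,"ty": 0.035,"tz": 0,"spin": 0},{"grip": 0.05,"tx": 0,"ty": 0.035,"tz": 0,"spin": 0},{"grip": 0.05,"tx": 0,"ty": 0,"tz": 0,"spin": -7},{"grip": 0.05,"tx": 0,"ty": 0,"tz": 0,"spin": -7},{"grip": 0.05,"tx": 0,"ty": 0,"tz": 0,"spin": -7},{"grip": 0.05,"tx": 0,"ty": 0,"tz": 0,"spin": -7},{"grip": 0.05,"tx": 0,"ty": 0,"tz": 0,"spin": -7},{"grip": 0.05,"tx": 0,"ty": 0,"tz": 0,"spin": -7},{"grip": 0.05,"tx": 0,"ty": 0,"tz": 0,"spin": -7},{"grip": 0.05,"tx": 0,"ty": 0,"tz": 0,"spin": -7},{"grip": 0.05,"tx": 0,"ty": 0,"tz": 0,"spin": -7},{"grip": 0.05,"tx": 0,"ty": 0,"tz": 0,"spin": 0},{"grip": 0.05,"tx": 0,"ty": 0,"tz": 0,"spin": 0},{"grip": 0.05,"tx": 0,"ty": 0,"tz": 0,"spin": 0}])

```text
time: 8.57
eef_pos: [531.0, 110.0, 328.8]
ee_rot: [[0.3, 0.954, 0.0], [0.954, -0.3, 0.0], [0.0, 0.0, -1.0]]
ft_force: [0.2, 0.2, 0.7]
opening: 50.2
finger_force: 0.0
```

```bash
python3 plan.py 503 113 100 -17.5
python3 - <<'E'
from h import *
from bench import manip
for n in ("wrist","side"):
    c=manip.camera(n); P,h,s,v=masks(c); cv2.imwrite(f"pics/{n}1.png",c["color"][:,:,::-1])
    r=(c["range_z"]>0)&((h<6)|(h>174))&(s>130)&(P[...,2]>250)&(P[...,2]<280)&(P[...,1]>200)
    if r.sum()>5: rect(P,r,"handle")
    R=(c["range_z"]>0)&(P[...,2]>12)&(P[...,2]<45)&(s>90)&(v>80)
    for lo,hi,nm in((5,16,"copper"),(17,30,"brass")):
        m=(R&(h>=lo)&(h<=hi)).astype(np.uint8)
        k,l,st,_=cv2.connectedComponentsWithStats(m)
        if k>1: rect(P,l==1+np.argmax(st[1:,4]),n+nm)
E
```

```text
t 8.5667 tcp [530.982 109.964 328.769] yang -17.47 q [ 0.003  0.5   -0.469  1.684  0.257  1.019 -0.857] open 50.204219402965954 F [0.193 0.16  0.661]
shift [ -5.56  -27.672 228.76 ] spin 0.029443847286103164
wristcopper 104 ctr 616.2 110.9 size 96.8 2.3 long-axis deg 78.8 z med 19.936122958576135 max 23.53511977129733
wristbrass 978 ctr 503.1 112.0 size 99.0 23.3 long-axis deg 71.9 z med 22.86316082246799 max 25.560066114220263
handle 86 ctr 495.2 316.4 size 18.5 15.9 long-axis deg 18.7 z med 259.9664626031605 max 262.96504256210494
sidecopper 1501 ctr 1966.0 -571.9 size 1286.6 37.7 long-axis deg -90.0 z med 28.272186504253796 max 44.98261444853529
sidebrass 384 ctr 501.5 112.9 size 99.3 27.1 long-axis deg 71.3 z med 22.274528713098277 max 27.391573599400203
```

View pics/wrist1.png

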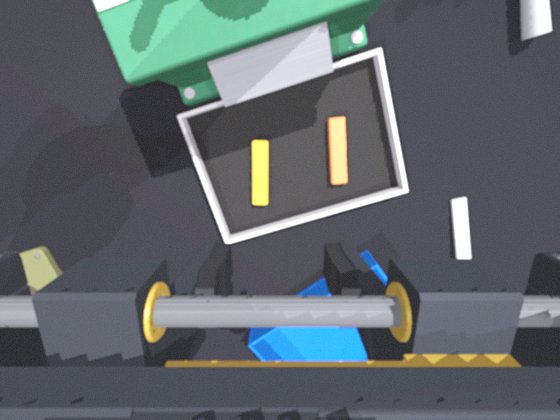

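The wrist picture shows the handle out of the way; it measures at the mark, (495,316). Brass is at pixel (260,172) and copper at (338,150). I descend on brass.

>>> step_arm(increments=[{"grip": 0.05,"tx": -0.0055,"ty": -0.0277,"tz": 0,"spin": 0},{"grip": 0.05,"tx": 0,"ty": 0,"tz": 0.036,"spin": 0},{"grip": 0.05,"tx": 0,"ty": 0,"tz": 0.036,"spin": 0},{"grip": 0.05,"tx": 0,"ty": 0,"tz": 0.036,"spin": 0},{"grip": 0.05,"tx": 0,"ty": 0,"tz": 0.036,"spin": 0},{"grip": 0.05,"tx": 0,"ty": 0,"tz": 0.036,"spin": 0},{"grip": 0.05,"tx": 0,"ty": 0,"tz": 0.036,"spin": 0},{"grip": 0.05,"tx": 0,"ty": 0,"tz": 0.025,"spin": 0},{"grip": 0.05,"tx": 0,"ty": 0,"tz": 0.02,"spin": 0},{"grip": 0.05,"tx": 0,"ty": 0,"tz": 0.01,"spin": 0},{"grip": 0.05,"tx": 0,"ty": 0,"tz": 0,"spin": 0},{"grip": 0.05,"tx": 0,"ty": 0,"tz": 0,"spin": 0},{"grip": 0.05,"tx": 0,"ty": 0,"tz": 0,"spin": 0}], squeeze=35)

```text
time: 9.75
eef_pos: [503.7, 113.3, 58.9]
ee_rot: [[0.298, 0.955, 0.002], [0.955, -0.298, 0.001], [0.001, 0.002, -1.0]]
ft_force: [-0.2, -0.3, 0.1]
opening: 50.4
finger_force: 0.0
```

```bash
python3 plan.py 503 112 11.5 -18
```

```text
t 9.75 tcp [503.683 113.251  58.868] yang -17.32 q [-0.182  0.855 -0.212  2.021  0.536  0.317 -1.138] open 50.3679069259552 F [-0.236 -0.329  0.144]
shift [-1.456 -0.368 47.366] spin 0.6777142596301076
```

>>> step_arm(increments=[{"grip": 0.05,"tx": -0.0015,"ty": 0,"tz": 0.02,"spin": 0.7},{"grip": 0.05,"tx": 0,"ty": 0,"tz": 0.015,"spin": 0},{"grip": 0.05,"tx": 0,"ty": 0,"tz": 0.01,"spin": 0},{"grip": 0.05,"tx": 0,"ty": 0,"tz": 0.002,"spin": 0},{"grip": 0.015,"tx": 0,"ty": 0,"tz": 0,"spin": 0},{"grip": 0.015,"tx": 0,"ty": 0,"tz": 0,"spin": 0},{"grip": 0.015,"tx": 0,"ty": 0,"tz": 0,"spin": 0},{"grip": 0.015,"tx": 0,"ty": 0,"tz": 0,"spin": 0},{"grip": 0.015,"tx": 0,"ty": 0,"tz": 0,"spin": 0},{"grip": 0.015,"tx": 0,"ty": 0,"tz": 0,"spin": 0},{"grip": 0.015,"tx": 0,"ty": 0,"tz": 0,"spin": 0}])

```text
time: 10.67
eef_pos: [502.8, 111.6, 11.4]
ee_rot: [[0.309, 0.951, 0.001], [0.951, -0.309, 0.0], [0.001, 0.001, -1.0]]
ft_force: [-0.3, -0.7, 5.8]
opening: 23.5
finger_force: 35.0
```

```bash
python3 plan.py 503 112 11.5 -18
```

```text
t 10.6667 tcp [502.799 111.607  11.404] yang -18.01 q [-0.227  0.943 -0.134  2.03   0.565  0.203 -1.176] open 23.505716002716248 F [-0.298 -0.747  5.799]
shift [ 0.436  0.07  -0.095] spin -0.006418084172139515
```

>>> step_arm(increments=[{"grip": 0.015,"tx": 0,"ty": 0,"tz": -0.01,"spin": 0},{"grip": 0.015,"tx": 0,"ty": 0,"tz": -0.025,"spin": 0},{"grip": 0.015,"tx": 0,"ty": 0,"tz": -0.035,"spin": 0},{"grip": 0.015,"tx": 0,"ty": 0,"tz": -0.035,"spin": 0},{"grip": 0.015,"tx": 0,"ty": 0,"tz": -0.025,"spin": 0},{"grip": 0.015,"tx": -0.015,"ty": 0.0044,"tz": -0.01,"spin": 0},{"grip": 0.015,"tx": -0.0265,"ty": 0.0077,"tz": 0,"spin": 0},{"grip": 0.015,"tx": -0.0265,"ty": 0.0077,"tz": 0,"spin": 0},{"grip": 0.015,"tx": -0.0265,"ty": 0.0077,"tz": 0,"spin": 0},{"grip": 0.015,"tx": -0.0265,"ty": 0.0077,"tz": 0,"spin": 0},{"grip": 0.015,"tx": -0.0265,"ty": 0.0077,"tz": 0,"spin": 0},{"grip": 0.015,"tx": -0.0265,"ty": 0.0077,"tz": 0,"spin": 0},{"grip": 0.015,"tx": -0.0265,"ty": 0.0077,"tz": 0,"spin": 0},{"grip": 0.015,"tx": -0.0265,"ty": 0.0077,"tz": 0,"spin": 0},{"grip": 0.015,"tx": -0.0265,"ty": 0.0077,"tz": 0,"spin": 0},{"grip": 0.015,"tx": -0.0265,"ty": 0.0077,"tz": 0,"spin": 0},{"grip": 0.015,"tx": -0.0265,"ty": 0.0077,"tz": 0,"spin": 0},{"grip": 0.015,"tx": -0.0265,"ty": 0.0077,"tz": 0,"spin": 0}])

```text
time: 12.17
eef_pos: [490.4, -236.6, 151.0]
ee_rot: [[0.309, 0.951, -0.001], [0.951, -0.309, -0.0], [-0.0, -0.001, -1.0]]
ft_force: [0.2, -0.0, -1.4]
opening: 23.8
finger_force: 35.0
```

>>> step_arm(increments=[{"grip": 0.015,"tx": 0,"ty": 0,"tz": 0,"spin": -6.2},{"grip": 0.015,"tx": 0,"ty": 0,"tz": 0,"spin": -6.2},{"grip": 0.015,"tx": 0,"ty": 0,"tz": 0,"spin": -6.2},{"grip": 0.015,"tx": 0,"ty": 0,"tz": 0,"spin": -6.2},{"grip": 0.015,"tx": 0,"ty": 0,"tz": 0,"spin": -6.2},{"grip": 0.015,"tx": 0,"ty": 0,"tz": 0,"spin": -6.2},{"grip": 0.015,"tx": 0,"ty": 0,"tz": 0,"spin": 0},{"grip": 0.015,"tx": 0,"ty": 0,"tz": 0,"spin": 0},{"grip": 0.015,"tx": 0,"ty": 0,"tz": 0,"spin": 0}])

```text
time: 12.92
eef_pos: [491.1, -235.2, 150.9]
ee_rot: [[-0.326, 0.945, -0.0], [0.945, 0.326, -0.0], [-0.0, -0.0, -1.0]]
ft_force: [-0.3, -0.8, -2.2]
opening: 24.0
finger_force: 35.0
```

```bash
python3 plan.py 492 -235 9 19
python3 - <<'E'
from h import *
from bench import manip
c=manip.camera("side"); P,h,s,v=masks(c); cv2.imwrite("pics/s2.png",c["color"][:,:,::-1])
r=(c["range_z"]>0)&((h<6)|(h>174))&(s>130)&(P[...,2]>250)&(P[...,2]<280)&(P[...,1]>200);rect(P,r,"handle")
R=(c["range_z"]>0)&(P[...,2]>60)&(s>90)&(v>80)&(h>16)&(h<31)&(P[...,1]<0)&(P[...,1]>-400);rect(P,R,"brass")
rect(P,(c["range_z"]>0)&(h>100)&(h<125)&(s>120)&(P[...,1]<100)&(P[...,1]>-400)&(P[...,2]>45)&(P[...,2]<65),"tote")
E
```

```text
t 12.9167 tcp [ 491.141 -235.237  150.873] yang 19.04 q [ 0.73   0.776 -0.628  1.878  0.681  0.713  0.034] open 23.99803506062232 F [-0.328 -0.835 -2.201]
shift [ -0.039   0.957 141.873] spin 0.04346986357555238
handle 85 ctr 494.0 316.8 size 17.4 17.1 long-axis deg 33.9 z med 259.9762496768449 max 263.3763112404523
brass 214 ctr 495.3 -227.9 size 92.7 71.5 long-axis deg -39.1 z med 162.73856848678707 max 247.9400626998754
tote 707 ctr 548.0 -217.0 size 259.7 217.6 long-axis deg 19.3 z med 51.71742859756466 max 58.76157377680977
```

View pics/s2.png

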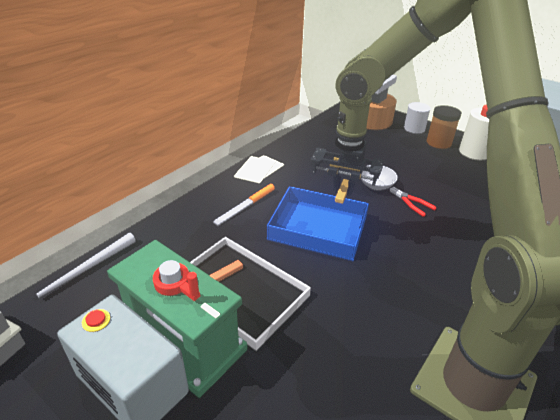

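The side view shows brass held level above the tote at (342,190) and the collar arm in line with the white mark at (205,308). Lowering brass into the tote.

>>> step_arm(increments=[{"grip": 0.015,"tx": 0,"ty": 0.001,"tz": 0.025,"spin": 0},{"grip": 0.015,"tx": 0,"ty": 0,"tz": 0.03,"spin": 0},{"grip": 0.015,"tx": 0,"ty": 0,"tz": 0.03,"spin": 0},{"grip": 0.015,"tx": 0,"ty": 0,"tz": 0.02,"spin": 0},{"grip": 0.015,"tx": 0,"ty": 0,"tz": 0.015,"spin": 0},{"grip": 0.015,"tx": 0,"ty": 0,"tz": 0.01,"spin": 0},{"grip": 0.015,"tx": 0,"ty": 0,"tz": 0.006,"spin": 0},{"grip": 0.015,"tx": 0,"ty": 0,"tz": 0.004,"spin": 0},{"grip": 0.015,"tx": 0,"ty": 0,"tz": 0,"spin": 0},{"grip": 0.015,"tx": 0,"ty": 0,"tz": 0,"spin": 0}])

```text
time: 13.8
eef_pos: [492.9, -234.9, 11.3]
ee_rot: [[-0.329, 0.944, 0.001], [0.944, 0.329, -0.0], [-0.001, 0.001, -1.0]]
ft_force: [0.6, 0.2, -1.8]
opening: 23.6
finger_force: 35.0
```

>>> step_arm(increments=[{"grip": 0.015,"tx": 0,"ty": 0,"tz": 0.0025,"spin": 0},{"grip": 0.015,"tx": 0,"ty": 0,"tz": 0,"spin": 0},{"grip": 0.045,"tx": 0,"ty": 0,"tz": 0,"spin": 0},{"grip": 0.045,"tx": 0,"ty": 0,"tz": 0,"spin": 0},{"grip": 0.045,"tx": 0,"ty": 0,"tz": 0,"spin": 0},{"grip": 0.045,"tx": 0,"ty": 0,"tz": 0,"spin": 0},{"grip": 0.045,"tx": 0,"ty": 0,"tz": -0.015,"spin": 0},{"grip": 0.045,"tx": 0,"ty": 0,"tz": -0.035,"spin": 0},{"grip": 0.045,"tx": 0,"ty": 0,"tz": -0.04,"spin": 0},{"grip": 0.045,"tx": 0,"ty": 0,"tz": -0.04,"spin": 0},{"grip": 0.045,"tx": 0,"ty": 0,"tz": -0.04,"spin": 0},{"grip": 0.045,"tx": 0,"ty": 0,"tz": -0.04,"spin": 0},{"grip": 0.045,"tx": 0,"ty": 0,"tz": -0.03,"spin": 0},{"grip": 0.045,"tx": 0,"ty": 0,"tz": 0,"spin": 0}])

```text
time: 14.97
eef_pos: [496.0, -235.0, 254.5]
ee_rot: [[-0.329, 0.944, 0.011], [0.944, 0.329, -0.004], [-0.007, 0.009, -1.0]]
ft_force: [0.9, 0.5, -0.7]
opening: 45.1
finger_force: 0.0
```

```bash
python3 plan.py 620 110 260 -9
```

```text
t 14.9667 tcp [ 496.004 -234.968  254.496] yang 19.18 q [ 0.799  0.647 -0.744  1.773  0.539  0.924  0.159] open 45.09516179590662 F [ 0.944  0.476 -0.66 ]
shift [285.032 230.513  -5.366] spin 28.18484218822482
```

11 rows of (0.0259, 0.021), then spin 28.

>>> step_arm(increments=[{"grip": 0.05,"tx": 0.0259,"ty": 0.021,"tz": 0,"spin": 0},{"grip": 0.05,"tx": 0.0259,"ty": 0.021,"tz": 0,"spin": 0},{"grip": 0.05,"tx": 0.0259,"ty": 0.021,"tz": 0,"spin": 0},{"grip": 0.05,"tx": 0.0259,"ty": 0.021,"tz": 0,"spin": 0},{"grip": 0.05,"tx": 0.0259,"ty": 0.021,"tz": 0,"spin": 0},{"grip": 0.05,"tx": 0.0259,"ty": 0.021,"tz": 0,"spin": 0},{"grip": 0.05,"tx": 0.0259,"ty": 0.021,"tz": 0,"spin": 0},{"grip": 0.05,"tx": 0.0259,"ty": 0.021,"tz": 0,"spin": 0},{"grip": 0.05,"tx": 0.0259,"ty": 0.021,"tz": 0,"spin": 0},{"grip": 0.05,"tx": 0.0259,"ty": 0.021,"tz": 0,"spin": 0},{"grip": 0.05,"tx": 0.0259,"ty": 0.021,"tz": 0,"spin": 0},{"grip": 0.05,"tx": 0,"ty": 0,"tz": 0,"spin": 7},{"grip": 0.05,"tx": 0,"ty": 0,"tz": 0,"spin": 7},{"grip": 0.05,"tx": 0,"ty": 0,"tz": 0,"spin": 7},{"grip": 0.05,"tx": 0,"ty": 0,"tz": 0,"spin": 7},{"grip": 0.05,"tx": 0,"ty": 0,"tz": 0,"spin": 0},{"grip": 0.05,"tx": 0,"ty": 0,"tz": 0,"spin": 0},{"grip": 0.05,"tx": 0,"ty": 0,"tz": 0,"spin": 0}])

```text
time: 16.47
eef_pos: [616.6, 110.1, 247.8]
ee_rot: [[0.15, 0.989, -0.001], [0.989, -0.15, -0.0], [-0.001, -0.001, -1.0]]
ft_force: [0.3, -0.2, -1.2]
opening: 49.8
finger_force: 0.0
```

```bash
python3 - <<'E'
from h import *
from bench import manip
c=manip.camera("wrist"); P,h,s,v=masks(c); cv2.imwrite("pics/w3.png",c["color"][:,:,::-1])
R=(c["range_z"]>0)&(P[...,2]>17)&(P[...,2]<28)&(P[...,0]>580)&(P[...,0]<670)&(P[...,1]>53)&(P[...,1]<180)
k,l,st,_=cv2.connectedComponentsWithStats(R.astype(np.uint8)); m=l==1+np.argmax(st[1:,4]); rect(P,m,"copper"); print(np.median(h[m]),np.median(s[m]))
c=manip.camera("side"); P,h,s,v=masks(c)
R=(c["range_z"]>0)&(P[...,2]>6)&(s>90)&(v>80)&(h>16)&(h<31)&(P[...,1]<-50)&(P[...,1]>-400);rect(P,R,"brass")
E
python3 plan.py 620 110 60 -9
```

```text
copper 1422 ctr 627.7 108.5 size 99.4 24.0 long-axis deg 78.0 z med 22.796998297705443 max 25.859738339488274
24.0 85.0
brass 197 ctr 627.4 -231.6 size 325.5 99.1 long-axis deg 0.1 z med 20.614676208526816 max 28.93094976807356
t 16.5667 tcp [616.737 110.111 247.941] yang -8.69 q [ 0.047  0.723 -0.552  1.538  0.425  1.002 -0.777] open 49.844951160071496 F [-0.061  0.365 -1.3  ]
shift [  0.403   3.321 187.94 ] spin 0.306734829491063
```

View pics/w3.png

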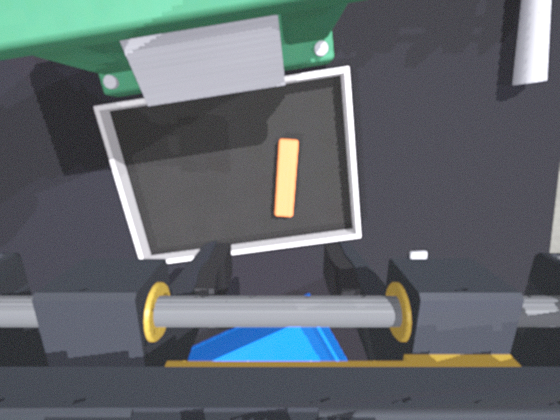

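Copper is alone in the tray at pixel (287,178). It measures at (627,108.5) with its long axis at 78°.

>>> step_arm(increments=[{"grip": 0.05,"tx": 0,"ty": 0.0106,"tz": 0,"spin": 0},{"grip": 0.05,"tx": 0,"ty": 0,"tz": 0.035,"spin": 3.3},{"grip": 0.05,"tx": 0,"ty": 0,"tz": 0.035,"spin": 0},{"grip": 0.05,"tx": 0,"ty": 0,"tz": 0.035,"spin": 0},{"grip": 0.05,"tx": 0,"ty": 0,"tz": 0.035,"spin": 0},{"grip": 0.05,"tx": 0,"ty": 0,"tz": 0.03,"spin": 0},{"grip": 0.05,"tx": 0,"ty": 0,"tz": 0.018,"spin": 0},{"grip": 0.05,"tx": 0,"ty": 0,"tz": 0,"spin": 0},{"grip": 0.05,"tx": 0,"ty": 0,"tz": 0,"spin": 0},{"grip": 0.05,"tx": 0,"ty": 0,"tz": 0,"spin": 0}])

```text
time: 17.4
eef_pos: [628.4, 109.1, 61.6]
ee_rot: [[0.209, 0.978, 0.002], [0.978, -0.209, 0.001], [0.002, 0.002, -1.0]]
ft_force: [0.0, 0.3, 0.6]
opening: 50.2
finger_force: 0.0
```

```bash
python3 plan.py 627 108.5 11.5 -12
```

```text
t 17.4 tcp [628.4   109.095  61.569] yang -12.08 q [-0.022  0.964 -0.415  1.637  0.568  0.661 -0.945] open 50.20004817866856 F [0.025 0.334 0.58 ]
shift [-0.953 -1.342 50.065] spin -0.08215684227079123
```

>>> step_arm(increments=[{"grip": 0.05,"tx": -0.001,"ty": -0.001,"tz": 0.02,"spin": 0},{"grip": 0.05,"tx": 0,"ty": 0,"tz": 0.016,"spin": 0},{"grip": 0.05,"tx": 0,"ty": 0,"tz": 0.01,"spin": 0},{"grip": 0.05,"tx": 0,"ty": 0,"tz": 0.004,"spin": 0},{"grip": 0.015,"tx": 0,"ty": 0,"tz": 0,"spin": 0},{"grip": 0.015,"tx": 0,"ty": 0,"tz": 0,"spin": 0},{"grip": 0.015,"tx": 0,"ty": 0,"tz": 0,"spin": 0},{"grip": 0.015,"tx": 0,"ty": 0,"tz": 0,"spin": 0},{"grip": 0.015,"tx": 0,"ty": 0,"tz": 0,"spin": 0},{"grip": 0.015,"tx": 0,"ty": 0,"tz": 0,"spin": 0},{"grip": 0.015,"tx": 0,"ty": 0,"tz": 0,"spin": 0}])

```text
time: 18.32
eef_pos: [626.9, 108.1, 11.2]
ee_rot: [[0.21, 0.978, 0.002], [0.978, -0.21, 0.0], [0.001, 0.002, -1.0]]
ft_force: [0.0, -0.8, 5.1]
opening: 23.9
finger_force: 35.0
```

```bash
python3 plan.py 606 -195 140 19
```

```text
t 18.3167 tcp [626.914 108.069  11.16 ] yang -12.1 q [-0.044  1.035 -0.37   1.648  0.609  0.575 -0.98 ] open 23.87514934815292 F [ 0.046 -0.762  5.09 ]
shift [-300.633   43.287 -128.971] spin -31.100678141289848
```

Held. Lift 130, then 11 rows of (-0.0273, 0.0039), then spin −31.

>>> step_arm(increments=[{"grip": 0.015,"tx": 0,"ty": 0,"tz": -0.01,"spin": 0},{"grip": 0.015,"tx": 0,"ty": 0,"tz": -0.025,"spin": 0},{"grip": 0.015,"tx": 0,"ty": 0,"tz": -0.035,"spin": 0},{"grip": 0.015,"tx": 0,"ty": 0,"tz": -0.035,"spin": 0},{"grip": 0.015,"tx": 0,"ty": 0,"tz": -0.03,"spin": 0},{"grip": 0.015,"tx": -0.0273,"ty": 0.0039,"tz": 0,"spin": 0},{"grip": 0.015,"tx": -0.0273,"ty": 0.0039,"tz": 0,"spin": 0},{"grip": 0.015,"tx": -0.0273,"ty": 0.0039,"tz": 0,"spin": 0},{"grip": 0.015,"tx": -0.0273,"ty": 0.0039,"tz": 0,"spin": 0},{"grip": 0.015,"tx": -0.0273,"ty": 0.0039,"tz": 0,"spin": 0},{"grip": 0.015,"tx": -0.0273,"ty": 0.0039,"tz": 0,"spin": 0},{"grip": 0.015,"tx": -0.0273,"ty": 0.0039,"tz": 0,"spin": 0},{"grip": 0.015,"tx": -0.0273,"ty": 0.0039,"tz": 0,"spin": 0},{"grip": 0.015,"tx": -0.0273,"ty": 0.0039,"tz": 0,"spin": 0},{"grip": 0.015,"tx": -0.0273,"ty": 0.0039,"tz": 0,"spin": 0},{"grip": 0.015,"tx": -0.0273,"ty": 0.0039,"tz": 0,"spin": 0},{"grip": 0.015,"tx": 0,"ty": 0,"tz": 0,"spin": 0}])

```text
time: 19.73
eef_pos: [602.4, -204.5, 144.2]
ee_rot: [[0.219, 0.976, -0.004], [0.976, -0.219, -0.007], [-0.008, -0.002, -1.0]]
ft_force: [-0.8, -1.8, -3.2]
opening: 23.8
finger_force: 35.0
```

>>> step_arm(increments=[{"grip": 0.015,"tx": 0,"ty": 0,"tz": 0,"spin": -6.2},{"grip": 0.015,"tx": 0,"ty": 0,"tz": 0,"spin": -6.2},{"grip": 0.015,"tx": 0,"ty": 0,"tz": 0,"spin": -6.2},{"grip": 0.015,"tx": 0,"ty": 0,"tz": 0,"spin": -6.2},{"grip": 0.015,"tx": 0,"ty": 0,"tz": 0,"spin": -6.2},{"grip": 0.015,"tx": 0,"ty": 0,"tz": 0,"spin": 0},{"grip": 0.015,"tx": 0,"ty": 0,"tz": 0,"spin": 0},{"grip": 0.015,"tx": 0,"ty": 0,"tz": 0,"spin": 0}])

```text
time: 20.4
eef_pos: [604.8, -194.6, 145.1]
ee_rot: [[-0.322, 0.947, -0.001], [0.947, 0.322, -0.0], [0.0, -0.001, -1.0]]
ft_force: [-0.5, -0.2, -4.2]
opening: 24.0
finger_force: 35.0
```

```bash
python3 plan.py 606 -195 9 19;python3 - <<'E'
from bench import manip; import cv2
cv2.imwrite("pics/s4.png",manip.camera("side")["color"][:,:,::-1])
E
```

```text
t 20.4 tcp [ 604.799 -194.636  145.051] yang 18.76 q [ 0.586  0.891 -0.665  1.599  0.665  0.89  -0.003] open 23.966979789591225 F [-0.525 -0.203 -4.195]
shift [ -0.764   1.122 136.05 ] spin -0.24290778683470649
```

View pics/s4.png

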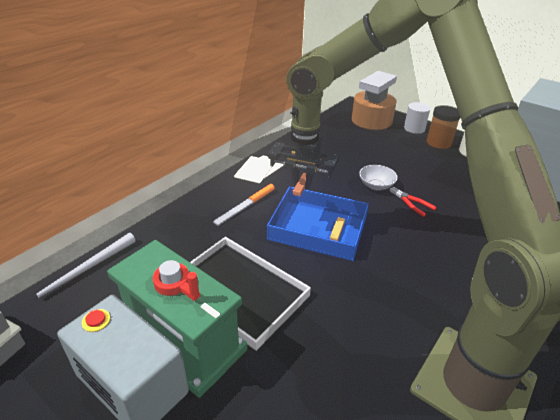

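The side view shows brass flat in the tote at (338,229), copper held over its far half at (300,184), and the collar still locked. Lowering copper.

>>> step_arm(increments=[{"grip": 0.015,"tx": 0,"ty": 0,"tz": 0.025,"spin": 0},{"grip": 0.015,"tx": 0,"ty": 0,"tz": 0.03,"spin": 0},{"grip": 0.015,"tx": 0,"ty": 0,"tz": 0.03,"spin": 0},{"grip": 0.015,"tx": 0,"ty": 0,"tz": 0.02,"spin": 0},{"grip": 0.015,"tx": 0,"ty": 0,"tz": 0.015,"spin": 0},{"grip": 0.015,"tx": 0,"ty": 0,"tz": 0.008,"spin": 0},{"grip": 0.015,"tx": 0,"ty": 0,"tz": 0.004,"spin": 0},{"grip": 0.015,"tx": 0,"ty": 0,"tz": 0.003,"spin": 0},{"grip": 0.015,"tx": 0,"ty": 0,"tz": 0,"spin": 0},{"grip": 0.015,"tx": 0,"ty": 0,"tz": 0,"spin": 0}])

```text
time: 21.28
eef_pos: [606.1, -194.9, 11.3]
ee_rot: [[-0.324, 0.946, 0.002], [0.946, 0.324, -0.0], [-0.001, 0.002, -1.0]]
ft_force: [-0.3, 0.7, -3.7]
opening: 23.6
finger_force: 35.0
```

>>> step_arm(increments=[{"grip": 0.015,"tx": 0,"ty": 0,"tz": 0.0025,"spin": 0},{"grip": 0.015,"tx": 0,"ty": 0,"tz": 0,"spin": 0},{"grip": 0.045,"tx": 0,"ty": 0,"tz": 0,"spin": 0},{"grip": 0.045,"tx": 0,"ty": 0,"tz": 0,"spin": 0},{"grip": 0.045,"tx": 0,"ty": 0,"tz": 0,"spin": 0},{"grip": 0.045,"tx": 0,"ty": 0,"tz": 0,"spin": 0},{"grip": 0.045,"tx": 0,"ty": 0,"tz": -0.015,"spin": 0},{"grip": 0.045,"tx": 0,"ty": 0,"tz": -0.035,"spin": 0},{"grip": 0.045,"tx": 0,"ty": 0,"tz": -0.04,"spin": 0},{"grip": 0.045,"tx": 0,"ty": 0,"tz": -0.04,"spin": 0},{"grip": 0.045,"tx": 0,"ty": 0,"tz": -0.04,"spin": 0},{"grip": 0.045,"tx": 0,"ty": 0,"tz": -0.03,"spin": 0},{"grip": 0.045,"tx": 0,"ty": 0,"tz": 0,"spin": 0},{"grip": 0.045,"tx": 0,"ty": 0,"tz": 0,"spin": 0},{"grip": 0.045,"tx": 0,"ty": 0,"tz": 0,"spin": 0}])

```text
time: 22.53
eef_pos: [604.6, -194.9, 207.9]
ee_rot: [[-0.324, 0.946, -0.001], [0.946, 0.324, -0.001], [-0.0, -0.001, -1.0]]
ft_force: [-0.4, -0.2, -0.2]
opening: 44.8
finger_force: 0.0
```

Run:
```python
from bench import manip; import cv2
cv2.imwrite("pics/s5.png",manip.camera("side")["color"][:,:,::-1])
```

```text
(no output)
```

View pics/s5.png

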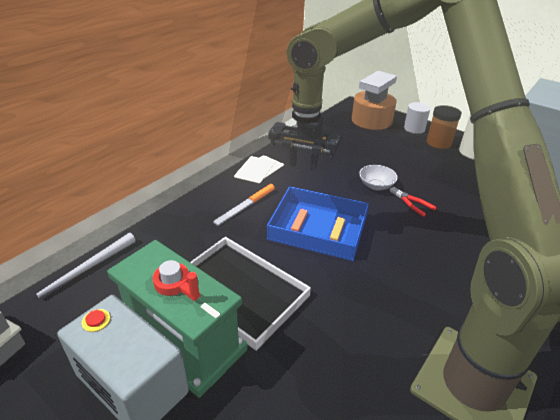

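Both bars lie flat in the tote, copper at (300,220) and brass at (338,229). The collar is at its mark, and the gripper is clear and empty.

```bash
python3 -c "
from bench import manip; print(manip.close_job())"
```

```text
the job is handed in; nothing more can be done
None
```

I locked the collar (handle about 1.58 rad by the arm's position), laid both bars flat in the tote below its rim, and handed the job in at about 22.6 s; no verdict was returned.

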